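# Make up the tea set and the coffee set on the filter counter

## Robot

A 6-joint arm with a two-finger parallel gripper is mounted at the origin on the work surface. World frame = base frame: x ahead of the robot, y to its left, z up, the work surface at z = 0. Lengths are in m, angles in rad, forces in N, time in s.
With the tool pointing down it reaches from about 0.4 to 0.825 m from the base axis. Payload 7 kg.
Tool frame: the origin (TCP) lies midway between the tips of the shut fingers; the grasp point (between the pads) lies 19 mm behind it; z points along the fingers, y is the line along which they close (so a half turn about z gives the same grasp; the last joint's range is limited). The gripper opens to 88 mm and grips with 3 to 60 N. Pads are 19 mm wide; open, the fingers measure 130 mm over their backs; the gripper's body (78 mm by 193 mm) begins 47 mm behind the grasp point.
Start: joints at [-1.058, 0.359, 0.012, 0, -1.224, -0.288], TCP at [0.15, -0.658, 0.227] pointing down, gripper open.
Joint ranges: [-3.07, 3.07], [-1.43, 2.12], [-1.02, 1.25], [-3.03, 1.67], [-3.05, -0], [-3.03, 3.03]. Speed limits (rad/s): [2.39, 2.39, 3.01, 3.14, 3.14, 3.14].

## Interface

Orientations are given as [roll, pitch, yaw] about the fixed x, y, z axes, in that order (R = Rz(yaw) Ry(pitch) Rx(roll)).
In Python, from station import arm, grab_frame, camera_params, spot_in gives the robot as it stands.
- The arm moves only by the shell command python3 -m jog 'ROWS' [FORCE]. ROWS is JSON, a list that holds one entry, the list of rows, each a list of 7 numbers: the shift along the tool's x, y, z in mm, then the turn, a rotation vector about the tool's x, y, z in rad, then the finger opening in mm, from 0 to 87.6. In form: [[[x, y, z, wx, wy, wz, fingers], ...]]. A call has 1 to 20 rows; each row is the pose to reach, as a shift and turn from the pose commanded when the call began, along the tool's axes at that moment; what a row does not reach only later rows make up. A row lasts 1/8 s, in which the tool goes at most 62.5 mm and 10.7 degrees, less where a joint would pass 70% of its speed; a pose out of reach is approached as far as the arm can. A call with a gripper value outside its range is refused whole. The fingers move at their own pace and stop on an object; FORCE is the grip in N (left out, the last holds). Time passes only in rows, so rows that repeat a pose let the fingers close. It gives the time, the measured TCP pose, the force, the opening and the grip force at its end, in the units of the state.
- arm.get_state(): the state, without advancing time (a new reading comes with each control period).
- grab_frame(name): name is "scene" or "top"; returns (picture, depth): 400x640x3 uint8, blue, green, red; 400x640 float32, m along the optical axis (not along the pixel's ray), 0 where there is no reading.
- camera_params(name): a dict with "mtx" (3x3 intrinsics, pixels), "R" (3x3) and "t" (3): a world point X has camera coordinates R X + t. Camera axes: x right, y down, z forward; pixel columns grow to the right and rows downward; lengths in m; the calibration is good to about 2 mm. A picture is of the moment at which its call begins. camera_params takes no time and is no camera call.
- arm.job_done(): hands the job in; it is judged then, once.
Trained networks look in the newest picture that a camera, given by its name, has taken for a name from the list of things; names that differ only in an ending like _2 or _b are one class to them, and where a whole thing is asked for, a point or a joint stands for the part that bears it (a point fixed in the world has none). Each returns a list of dicts, best first, with "confidence" (0 to 1); they miss things now and then, are a little off and sometimes report something else, mostly with a low value. They report only what shows in the picture. A call takes as long as a camera call. They do not tell look-alikes from the thing itself.
- spot_in(query, camera): "uv" ([column, row] in pixels, amid what is visible of it).
The state is a dict: "t": time; "q": joint angles; "qd": joint speeds; "joint_efforts": joint torques, N m; "eef_pos": TCP position; "ee_rot": TCP orientation; "force": force on the tool from outside, world axes, zero at the start; "moment": the same for the moment, N m; "width": finger opening in m; "gripper_force": force on a finger pad.
Only numpy, scipy, OpenCV 4.12 (cv2) and the standard library are available. Lean on these libraries where they do the work, as an engineer would, in place of code of your own. Each camera call takes 0.05 s, during which the arm holds its last target. There are 200 camera calls.

## Task

Make up two serving boards from the things in the row: on the board with two ring marks put the green coaster on the large ring with the low cup standing on the coaster, and the sugar jar on the small ring; on the board with a ring and a rectangle put the tall cup on the ring and the cast spoon rest, lying flat on its foot, along the rectangle. Centre everything on its mark, upright, knocking nothing over, and once the spoon rest is down and let go, press on the flat top of its high end from above with the fingers to check that it does not rock. Leave the middle-sized cup in its clear holder as it is.

Things in the scene. Friction and masses are not known exactly. Their poses are not given: they have to be found in the camera images.
- coaster: green plastic coaster, a flat disc 60 mm across and 10 mm thick; origin at the centre of its underside, z up. Starts flat on the counter in the row of five things.
- low_cup: porcelain cup without handle, white, the lowest: 50 mm high, 62 mm across at the rim, 58 mm at half height, 40 mm at the foot, wall 4 mm; origin at the centre of its underside, z up. About 100 g, in the row.
- tall_cup: porcelain cup without handle, white, the tallest: 105 mm high, 62 mm across at the rim narrowing evenly to 52 mm at the foot, wall 4 mm; origin at the centre of its underside, z up. About 200 g, in the row.
- sugar_jar: round closed sugar jar with its lid fixed on: white body 54 mm across and 46 mm high, blue low-domed lid above it with a knob 16 mm across, 68 mm high in all; origin at the centre of its underside, z up. About 250 g, in the row.
- spoon_rest: dark cast-iron spoon rest, a wedge on a flat foot 80 mm long (its x) and 44 mm wide (its y, straight sides to grip, foot slab 12 mm high); a ramp with side cheeks rises from the nose at -x to a block at the +x end that is 40 mm high with a flat top 24 mm by 44 mm centred 28 mm along +x from the origin; origin at the centre of the foot's underside, z up. About 350 g, starts on its foot in the row.
- tea_board: light wooden board with two ring marks, 120 (its x) by 210 (its y) by 12 mm high, on grippy feet so that it stays put; origin at the centre of its underside, z up; flat, without rim, with two dark outline marks inlaid flush in its top: a ring 78 mm across centred 55 mm along +y (coaster and low cup) and a ring 66 mm across centred 55 mm along -y (sugar jar).
- coffee_board: light wooden board with a ring and a rectangle, 120 (its x) by 210 (its y) by 12 mm high, on grippy feet so that it stays put; origin at the centre of its underside, z up; flat, without rim, with two dark outline marks inlaid flush in its top: a ring 66 mm across centred 55 mm along +y (tall cup) and a rectangle 94 mm (along x) by 58 mm centred 55 mm along -y (spoon rest, lengthwise, either way round).
- middle_cup: porcelain cup without handle, white, the middle one: 75 mm high, 62 mm across at the rim; stands in the clear holder left of the work; not to be moved; origin at the centre of its underside, z up.
- cup_holder: clear acrylic open box 90 by 90 mm, 35 mm high, fixed; holds the middle cup; origin at the centre of its underside.
- crock: large white ceramic water-filter crock, fixed, 177 mm across and 242 mm high to the knob of its lid, its tap reaching 116 mm from its axis on its +y side; stands right of the work, to be kept clear of; origin at the centre of its underside.
Things that resemble listed ones, but are neither listed nor needed, are in the scene too. Leave any purple or red look-alike of the sugar_jar alone.

How it is judged:
By the outcome, as a careful person would: the job done as asked, in the order asked, and still so for the second after the job is handed in, with the robot touching nothing.
It also fails if it takes over 131 s, if anything falls off the work surface, if the arm or the gripper's body presses on something with over 40 N, if the wrist force passes 120 N, or if a joint passes its speed limit or range.

## Working session

There is one attempt and no reset: what is moved stays moved. The work goes in short steps, Python scripts to look and compute and a shell command to move; the robot and the scene stay as the last step left them, time stands still between calls to the robot, and variables do not carry over. Pictures are saved under pics/ and viewed, at most 14 in all, crops included, and the job is handed in when it is done.

```bash
mkdir -p pics; ls
cat > h.py <<'E'
import numpy as np,cv2
from station import arm, grab_frame, camera_params, spot_in
def cloud(name,depth):
    p=camera_params(name);K=p["mtx"];R=np.array(p["R"]);t=np.array(p["t"])
    v,u=np.mgrid[0:400,0:640]
    c=np.stack([(u-K[0][2])/K[0][0]*depth,(v-K[1][2])/K[1][1]*depth,depth],-1)
    W=(c-t)@R; W[depth==0]=np.nan
    return W
E
python3 - <<'E'
from h import *
for n in("scene","top"):
    im,d=grab_frame(n);cv2.imwrite(f"pics/{n}0.png",im);np.save(f"{n}0.npy",d)
    p=camera_params(n);print(n,np.round(-np.array(p["R"]).T@p["t"],3),np.round(p["R"],2).tolist(),p["mtx"][0][0])
    W=cloud(n,d)
    for q in["coaster","low_cup","tall_cup","sugar_jar","spoon_rest","tea_board","coffee_board","middle_cup","crock"]:
        for r in spot_in(q,n)[:4]:
            u,v=map(int,r["uv"]);print(q,u,v,round(r["confidence"],2),np.round(W[v,u],3))
s=arm.get_state();print(s["t"],s["eef_pos"],s["ee_rot"],s["force"],s["width"])
E
```

```text
pics
scene [ 1.372 -0.313  0.955] [[0.28, 0.96, -0.02], [0.67, -0.21, -0.72], [-0.69, 0.19, -0.7]] 455.83837866008514
coaster 296 210 0.6 [ 0.464 -0.139  0.009]
low_cup 334 190 0.83 [ 0.429 -0.013  0.021]
tall_cup 244 201 0.79 [ 0.47  -0.281  0.092]
sugar_jar 502 186 0.73 [0.601 0.432 0.068]
sugar_jar 439 148 0.7 [0.369 0.356 0.048]
sugar_jar 470 169 0.61 [0.489 0.399 0.048]
sugar_jar 300 247 0.57 [ 0.605 -0.163  0.014]
spoon_rest 382 189 0.79 [0.486 0.116 0.041]
tea_board 501 184 0.2 [0.595 0.431 0.071]
coffee_board 416 222 0.82 [0.609 0.172 0.009]
middle_cup 501 184 0.74 [0.595 0.431 0.071]
crock 134 233 0.93 [ 0.605 -0.537  0.194]
top [ 0.283 -0.073  1.628] [[0.03, -1.0, -0.02], [-0.99, -0.02, -0.13], [0.13, 0.02, -0.99]] 468.67422546485136
coaster 343 217 0.62 [ 0.455 -0.124  0.012]
low_cup 312 215 0.58 [ 0.46  -0.016  0.005]
tall_cup 391 220 0.53 [ 0.449 -0.29   0.009]
sugar_jar 186 212 0.8 [0.455 0.411 0.051]
sugar_jar 195 243 0.7 [0.35  0.369 0.068]
sugar_jar 232 251 0.6 [0.326 0.244 0.069]
sugar_jar 216 215 0.5 [0.445 0.304 0.07 ]
spoon_rest 266 212 0.55 [0.464 0.142 0.028]
tea_board 353 169 0.59 [ 0.626 -0.156  0.005]
coffee_board 261 172 0.93 [0.607 0.167 0.012]
middle_cup 174 174 0.65 [0.591 0.472 0.018]
crock 479 195 0.65 [ 0.51  -0.528  0.217]
1.0 [ 0.15044286 -0.6579886   0.22657915] [-3.14158113e+00  1.30886447e-05 -2.91680444e+00] [-0.16690727  0.04963393 -0.08129242] 0.08772608403125359
```

View pics/top0.png

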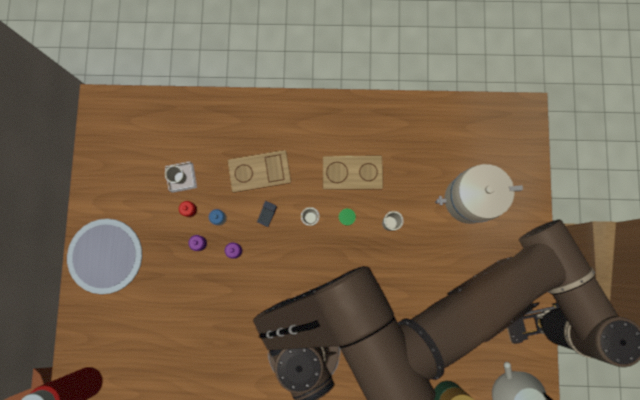

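View pics/scene0.png

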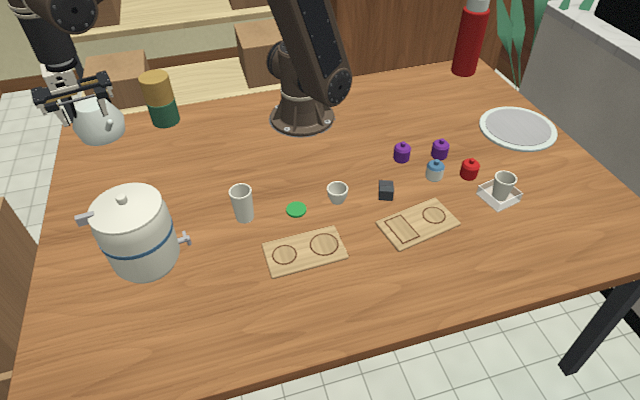

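```bash
cat >> h.py <<'E'
def plane(name,uv,z):
    p=camera_params(name);K=np.array(p["mtx"]);R=np.array(p["R"]);t=np.array(p["t"])
    uv=np.atleast_2d(uv).astype(float)
    r=np.c_[uv,np.ones(len(uv))]@np.linalg.inv(K).T@R; c=-R.T@t
    return (c+r*((z-c[2])/r[:,2])[:,None])[:,:2]
def circ(P,r):
    from scipy.optimize import least_squares
    f=lambda c:np.hypot(*(P-c).T)-r
    s=least_squares(f,P.mean(0),loss="soft_l1",f_scale=.002);return s.x,np.median(abs(f(s.x)))
def rect(P,ok=None):
    r=cv2.minAreaRect((P*1000).astype(np.float32));return np.round(r[0],1),np.round(r[1],1),round(r[2],1)
E
python3 - <<'E'
from h import *
im=cv2.imread("pics/scene0.png");cv2.imwrite("pics/c1.png",cv2.resize(im[130:290,220:540],None,fx=2.5,fy=2.5,interpolation=cv2.INTER_CUBIC))
for n in("scene","top"):
    im=cv2.imread(f"pics/{n}0.png").astype(int);d=np.load(n+"0.npy");W=cloud(n,d)
    b,g,r=[im[...,i] for i in range(3)]
    reg=(W[...,0]>.38)&(W[...,0]<.72)&(abs(W[...,1])<.38)
    print(n,"table z",np.nanmedian(W[...,2][reg]))
    m=(g>r+50)&(g>b+30)&reg;v,u=np.nonzero(m);print("coaster",plane(n,np.c_[u,v],.01).mean(0),m.sum())
    def near(c,rad):return np.hypot(W[...,0]-c[0],W[...,1]-c[1])<rad
    for nm,c,h,R in[("low",(.43,-.013),.05,.029),("tall",(.47,-.285),.105,.029),("jar",(.45,.305),.046,.025)]:
        m=near(c,.07)&(W[...,2]>h-.006)&(W[...,2]<h+.006);P=W[m][:,:2]
        print(nm,len(P),circ(P,R) if len(P)>4 else "",np.nanmax(W[...,2][near(c,.07)]))
    m=near((.465,.135),.09)&(W[...,2]>.008);print("rest all",m.sum(),rect(W[m][:,:2]))
    m&=W[...,2]>.034;print("rest top",m.sum(),rect(W[m][:,:2]),np.nanmean(W[m],0))
    for nm,c in(("tea",(.61,-.16)),("coffee",(.607,.17))):
        m=(near(c,.14)&(W[...,0]>.53)&(r>170-(20 if n=="top" else 0)))
        print(nm,m.sum(),end=" ")
        m=cv2.morphologyEx(m.astype(np.uint8),cv2.MORPH_OPEN,np.ones((3,3)))
        k,l,st,ce=cv2.connectedComponentsWithStats(m)
        cs,_=cv2.findContours(m,cv2.RETR_EXTERNAL,cv2.CHAIN_APPROX_NONE);c=max(cs,key=cv2.contourArea)[:,0]
        print(rect(plane(n,c,.012)))
print(im[172,261],im[180,300])
E
```

```text
scene table z 0.0009154654624398348
coaster [ 0.46077888 -0.13906067] 244
low 119 (array([ 0.45141039, -0.01287164]), np.float64(0.00139919073997357)) 0.05337279197076664
tall 135 (array([ 0.43931335, -0.28700708]), np.float64(0.0012312679059225777)) 0.10913238706025175
jar 86 (array([0.44133016, 0.30637888]), np.float64(0.0019153101230340412)) 0.071226851825443
rest all 295 (array([459.9, 137.6]), array([43.7, 86.8]), 68.2)
rest top 100 (array([487.9, 126.4]), array([43.8, 26.6]), 68.5) [0.4877153  0.12777246 0.03966359]
tea 7026 (array([ 647.9, -161.2]), array([218.9, 276. ]), 0.8)
coffee 6321 (array([646.1, 164.7]), array([215.9, 275.5]), 1.1)
top table z 0.0006250607711948328
coaster [ 0.45687384 -0.13702458] 193
low 59 (array([ 0.45112531, -0.00854732]), np.float64(0.0011221285744768342)) 0.0566764257869184
tall 69 (array([ 0.43811591, -0.283097  ]), np.float64(0.0010445285683104467)) 0.11241548793258359
jar 114 (array([0.44272616, 0.3106028 ]), np.float64(0.0032981579143126476)) 0.07404905504819048
rest all 321 (array([460. , 145.5]), array([142.8, 129.6]), 2.8)
rest top 80 (array([482.8, 133. ]), array([42.6, 27. ]), 72.5) [0.48388083 0.13185738 0.03900777]
tea 585 (array([ 571.4, -154.7]), array([ 17.5, 199.6]), 4.6)
coffee 577 (array([560.6, 203.6]), array([ 17.7, 115.4]), 15.0)
[ 95 129 150] [ 54  89 126]
```

View pics/c1.png

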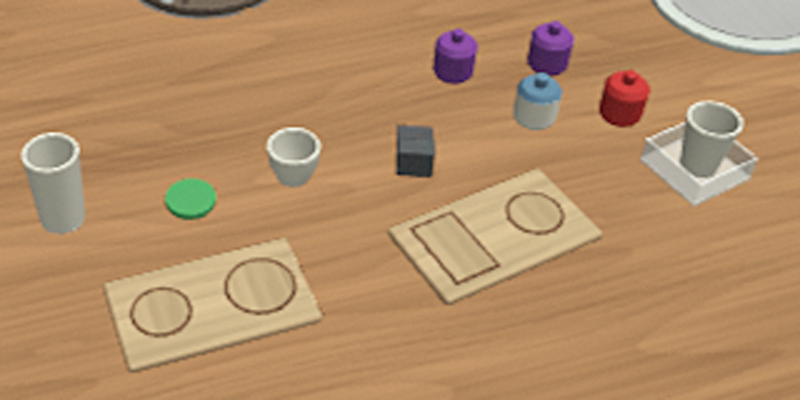

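Run:
```python
from h import *
for n,sc,mk in(("scene",[(305,251),(418,223)],0),("top",[(353,172),(261,172)],0)):
    im=cv2.imread(f"pics/{n}0.png").astype(int);b=im[...,0].astype(float)
    for nm,s in zip(("tea","coffee"),sc):
        x,y=plane(n,[s],.012)[0]; 
        print(n,nm,"bvals",b[s[1]+2,s[0]-2])
        th=95 if n=="scene" else 72
        m=(b>th).astype(np.uint8)
        box=np.zeros_like(m);box[s[1]-45:s[1]+45,s[0]-60:s[0]+60]=1;m*=box
        cs,_=cv2.findContours(m,cv2.RETR_EXTERNAL,cv2.CHAIN_APPROX_NONE);c=max(cs,key=cv2.contourArea)
        hull=cv2.convexHull(c)
        P=plane(n,c[:,0],.012);print(rect(P))
        f=np.zeros_like(m);cv2.drawContours(f,[hull],-1,1,-1);f=cv2.erode(f,np.ones((3,3)),iterations=2)
        g=cv2.GaussianBlur(b.astype(np.float32),(0,0),5);dk=(f>0)&(b<g-6)
        k,l,st,ce=cv2.connectedComponentsWithStats(dk.astype(np.uint8),connectivity=8)
        for i in range(1,k):
            if st[i,4]>25:
                v,u=np.nonzero(l==i);Q=plane(n,np.c_[u,v],.012);print("  mark",st[i,4],Q.mean(0).round(4),rect(Q))
```

```text
scene tea bvals 152.0
(array([ 644.2, -143.8]), array([363.2, 214.8]), 88.5)
  mark 772 [ 0.6559 -0.1406] (array([ 623.9, -140.8]), array([148.1, 276.7]), 0.2)
  mark 158 [ 0.6128 -0.1004] (array([611.3, -99.8]), array([78. , 76.6]), 73.0)
  mark 134 [ 0.6173 -0.2095] (array([ 615.3, -210.3]), array([65.9, 63.5]), 73.0)
scene coffee bvals 155.0
(array([599.6, 191.3]), array([161.3, 365.7]), 5.8)
  mark 232 [0.6158 0.2755] (array([629.4, 260.6]), array([ 78.6, 160.1]), 55.4)
  mark 173 [0.5514 0.1418] (array([549.1, 142.9]), array([ 16.8, 164. ]), 10.6)
  mark 116 [0.602  0.2277] (array([600.5, 228.3]), array([66. , 62.6]), 72.8)
  mark 167 [0.6246 0.1211] (array([621.3, 120.6]), array([96.1, 60.3]), 10.9)
  mark 105 [0.6186 0.0626] (array([622.7,  56.4]), array([94.4, 27.6]), 11.3)
top tea bvals 92.0
(array([ 616.2, -153.8]), array([117.9, 206.9]), 1.3)
  mark 127 [ 0.6127 -0.1023] (array([ 612.9, -100. ]), array([77.5, 77.9]), 77.1)
  mark 110 [ 0.6155 -0.2053] (array([ 615.5, -208.2]), array([64.4, 63. ]), 0.9)
top coffee bvals 95.0
(array([611.6, 176.3]), array([117.6, 208.2]), 11.0)
  mark 137 [0.6223 0.1245] (array([622.2, 122.9]), array([94.6, 59.7]), 10.9)
  mark 109 [0.6013 0.2275] (array([601.8, 228.9]), array([64.5, 67. ]), 1.3)
```

```bash
cat > d.py <<'E'
import sys
from h import *
from scipy.spatial.transform import Rotation as Ro
x,y,z,yaw=map(float,sys.argv[1:5])  # mm, deg
s=arm.get_state();R=Ro.from_euler("xyz",s["ee_rot"])
T=Ro.from_euler("xyz",[180,0,yaw],degrees=True)
print(round(s["t"],2),"row",(R.inv().apply(np.array([x,y,z])-np.array(s["eef_pos"])*1000)).round(1),(R.inv()*T).as_rotvec().round(3))
E
python3 -m jog '[[[-200,220,0,0,0,-0.7,87.6],[-200,220,0,0,0,-0.7,87.6],[-200,220,0,0,0,-0.7,87.6],[-417,438,106,0,0,-1.346,87.6],[-417,438,106,0,0,-1.346,87.6],[-417,438,106,0,0,-1.346,87.6],[-417,438,106,0,0,-1.346,87.6],[-417,438,106,0,0,-1.346,87.6],[-417,438,106,0,0,-1.346,87.6],[-417,438,106,0,0,-1.346,87.6],[-417,438,106,0,0,-1.346,87.6],[-417,438,106,0,0,-1.346,87.6],[-417,438,106,0,0,-1.346,87.6],[-417,438,106,0,0,-1.346,87.6]]]' 10
python3 d.py 459 -138 3 -90
```

```text
t: 2.75
eef_pos: [0.459, -0.1389, 0.1209]
ee_rot: [-3.141, 0.0, -1.572]
force: [-1.2, 0.3, -0.5]
width: 0.0876
gripper_force: 0.0
2.75 row [-9.000e-01  1.000e-01  1.179e+02] [-0.001  0.    -0.002]
```

```bash
python3 -m jog '[[[0,0,45,0,0,0,87.6],[0,0,85,0,0,0,87.6],[0,0,108,0,0,0,87.6],[0,0,117,0,0,0,87.6],[0,0,117,0,0,0,87.6],[0,0,117,0,0,0,45],[0,0,117,0,0,0,45],[0,0,117,0,0,0,45],[0,0,117,0,0,0,45],[0,0,117,0,0,0,45],[0,0,117,0,0,0,45],[0,0,117,0,0,0,45],[0,0,107,0,0,0,45],[0,0,77,0,0,0,45],[0,0,57,0,0,0,45],[0,0,57,0,0,0,45]]]' 10
python3 d.py 612 -100 15.5 -90
```

```text
t: 4.75
eef_pos: [0.4606, -0.138, 0.0654]
ee_rot: [-3.138, 0.0, -1.571]
force: [-0.2, 1.3, -1.0]
width: 0.0593
gripper_force: 10.0
4.75 row [ -37.9 -151.2   50.5] [-0.004  0.     0.   ]
```

```bash
python3 -m jog '[[[-15,-55,10,0,0,0,45],[-30,-110,10,0,0,0,45],[-38,-152,10,0,0,0,45],[-38,-152,20,0,0,0,45],[-38,-152,35,0,0,0,45],[-38,-152,45,0,0,0,45],[-38,-152,49,0,0,0,45],[-38,-152,50,0,0,0,45],[-38,-152,50,0,0,0,45]]]'
python3 d.py 612 -100 15 -90
python3 - <<'E'
from h import *
im,d=grab_frame("scene");cv2.imwrite("pics/s2.png",cv2.resize(im[180:300,240:400],None,fx=4,fy=4,interpolation=cv2.INTER_CUBIC))
E
```

```text
t: 5.88
eef_pos: [0.6095, -0.1006, 0.0143]
ee_rot: [3.14, -0.0, -1.571]
force: [-5.1, 0.2, 9.8]
width: 0.0592
gripper_force: 10.0
5.88 row [-0.6 -2.5 -0.7] [ 0.002 -0.    -0.   ]
```

View pics/s2.png

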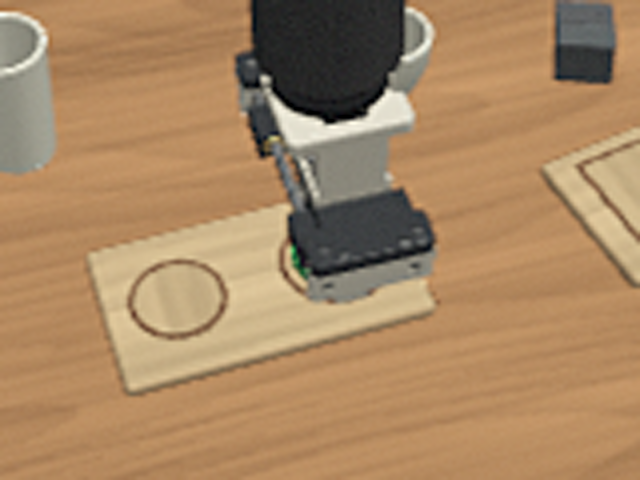

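```bash
python3 -m jog '[[[0,-1,-1.5,0,0,0,45],[0,-1,-1,0,0,0,45],[0,-1,-1,0,0,0,75],[0,-1,-1,0,0,0,75],[0,-1,-1,0,0,0,75],[0,-1,-1,0,0,0,75],[0,-1,-30,0,0,0,75],[0,-1,-85,0,0,0,87.6],[0,80,-90,0,0,0,87.6],[90,162,-90,0,0,0,87.6],[-88,162,-90,0,0,0,87.6],[-88,162,-90,0,0,0,87.6],[-88,162,-90,0,0,0,87.6],[-88,162,-90,0,0,0,87.6]]]'
python3 - <<'E'
from h import *
im,d=grab_frame("scene");cv2.imwrite("pics/s3.png",cv2.resize(im[180:300,240:400],None,fx=4,fy=4,interpolation=cv2.INTER_CUBIC))
for n in("scene","top"):
    im=grab_frame(n)[0].astype(int);b,g,r=[im[...,i] for i in range(3)]
    v,u=np.nonzero((g>r+50)&(g>b+30));P=plane(n,np.c_[u,v],.022);P=P[np.hypot(*(P-[.612,-.1]).T)<.06];print(len(P),P.mean(0),rect(P))
E
python3 d.py 451 -11 18 -90
```

```text
t: 7.68
eef_pos: [0.4492, -0.0111, 0.104]
ee_rot: [-3.141, 0.0, -1.568]
force: [-0.1, -0.3, 0.3]
width: 0.0874
gripper_force: 0.0
317 [ 0.61503879 -0.10050258] (array([ 614.8, -100.7]), array([56.1, 58.9]), 72.9)
195 [ 0.61244928 -0.09885359] (array([612.6, -99.4]), array([52.2, 52.4]), 46.7)
7.83 row [-1.4 -1.4 85.6] [-0. -0. -0.]
```

View pics/s3.png

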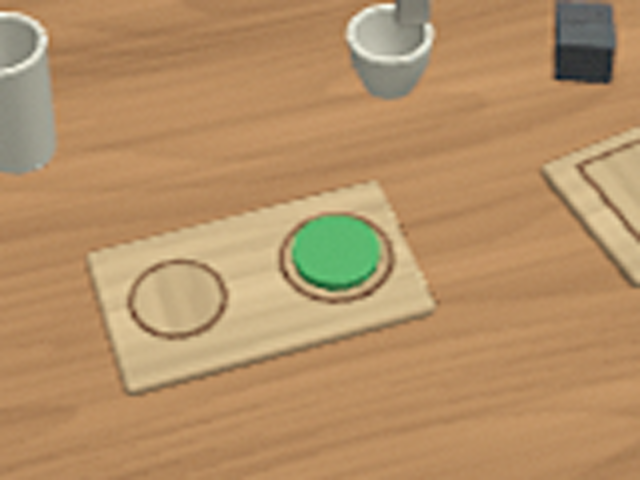

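```bash
python3 -m jog '[[[0,-2,40,0,0,0,87.6],[0,-2,70,0,0,0,87.6],[0,-2,86,0,0,0,87.6],[0,-2,86,0,0,0,87.6],[0,-2,86,0,0,0,45],[0,-2,86,0,0,0,45],[0,-2,86,0,0,0,45],[0,-2,86,0,0,0,45],[0,-2,86,0,0,0,45],[0,-2,86,0,0,0,45],[0,-2,76,0,0,0,45],[0,-2,46,0,0,0,45],[0,-2,16,0,0,0,45],[0,-2,16,0,0,0,45]]]' 14
python3 d.py 612.5 -100 41 -90
python3 - <<'E'
from h import *
im,d=grab_frame("scene");cv2.imwrite("pics/s4.png",cv2.resize(im[110:250,280:440],None,fx=4,fy=4,interpolation=cv2.INTER_CUBIC))
E
```

```text
t: 9.57
eef_pos: [0.4529, -0.0114, 0.0901]
ee_rot: [-3.137, 0.002, -1.57]
force: [0.2, 0.2, -1.3]
width: 0.0603
gripper_force: 14.0
9.57 row [  88.7 -159.3   49.8] [-0.005  0.002  0.   ]
```

View pics/s4.png

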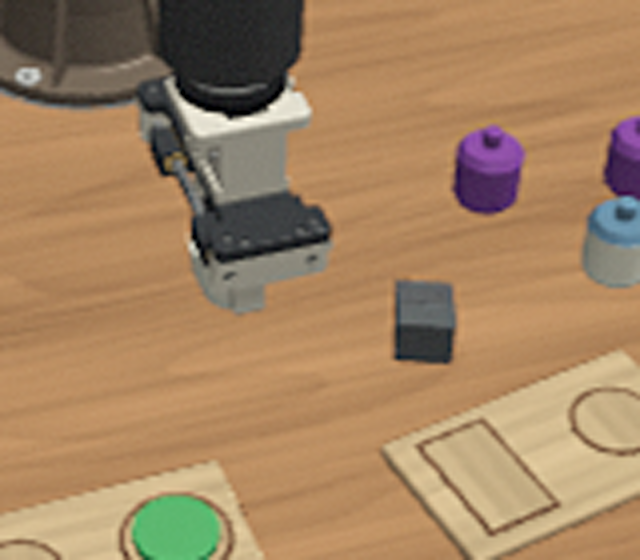

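```bash
python3 -m jog '[[[30,-55,0,0,0,0,45],[60,-110,0,0,0,0,45],[88,-160,0,0,0,0,45],[88,-160,0,0,0,0,45],[88,-160,20,0,0,0,45],[88,-160,38,0,0,0,45],[88,-160,45,0,0,0,45],[88,-160,47.5,0,0,0,45],[88,-160,47.5,0,0,0,45]]]'
python3 d.py 612.5 -100 40 -90
```

```text
t: 10.75
eef_pos: [0.6113, -0.0999, 0.0406]
ee_rot: [-3.141, -0.0, -1.57]
force: [1.0, -0.1, -1.4]
width: 0.0608
gripper_force: 14.0
10.75 row [ 0.1 -1.2  0.6] [-0. -0.  0.]
```

Not yet in contact; lower slightly until touching, then release.

```bash
python3 -m jog '[[[0,-1,1,0,0,0,45],[0,-1,1.7,0,0,0,45],[0,-1,1.7,0,0,0,45],[0,-1,1.7,0,0,0,45]]]'
```

```text
t: 11.25
eef_pos: [0.6122, -0.1, 0.0401]
ee_rot: [-3.141, -0.0, -1.57]
force: [-6.6, 1.6, 13.1]
width: 0.0611
gripper_force: 14.0
```

```bash
python3 -m jog '[[[0,0,-0.7,0,0,0,45],[0,0,-0.7,0,0,0,80],[0,0,-0.7,0,0,0,80],[0,0,-0.7,0,0,0,80],[0,0,-0.7,0,0,0,80],[0,0,-30,0,0,0,85],[0,0,-90,0,0,0,87.6],[-60,20,-95,0,0,0,87.6],[-408,170,-95,0,0,0,87.6],[-408,170,-95,0,0,0,87.6],[-408,170,-95,0,0,0,87.6],[-408,170,-95,0,0,0,87.6],[-408,170,-95,0,0,0,87.6],[-408,170,-95,0,0,0,87.6],[-408,170,-95,0,0,0,87.6],[-408,170,-95,0,0,0,87.6],[-408,170,-95,0,0,0,87.6],[-408,170,-95,0,0,0,87.6]]]'
python3 d.py 442 308.5 12 -90
python3 - <<'E'
from h import *
im,d=grab_frame("scene");cv2.imwrite("pics/s5.png",cv2.resize(im[130:290,250:510],None,fx=3,fy=3,interpolation=cv2.INTER_CUBIC))
W=cloud("scene",d);m=(np.hypot(W[...,0]-.612,W[...,1]+.1)<.06)&(abs(W[...,2]-.073)<.006);print("cup",circ(W[m][:,:2],.029))
E
```

```text
t: 13.5
eef_pos: [0.4428, 0.3068, 0.1334]
ee_rot: [3.142, -0.0, -1.573]
force: [0.2, 0.5, -0.2]
width: 0.0879
gripper_force: 0.0
13.5 row [ -1.7   0.8 121.4] [ 0.    -0.    -0.002]
cup (array([ 0.61271561, -0.0999257 ]), np.float64(0.0011145557510588208))
```

View pics/s5.png

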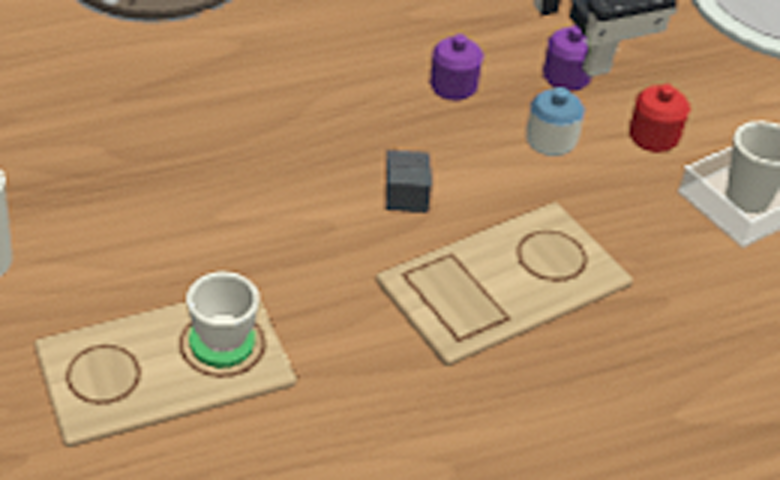

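Run:
```python
from h import *
print(plane("scene",[[436.7,162.3]],.066))
im,d=grab_frame("scene");W=cloud("scene",d)
m=(np.hypot(W[...,0]-.442,W[...,1]-.308)<.045)&(W[...,2]>.010)&(W[...,2]<.042);print(m.sum(),circ(W[m][:,:2],.027))
for c in((.345,.362),(.31,.25),(.46,.41)):
    m=(np.hypot(W[...,0]-c[0],W[...,1]-c[1])<.05)&(W[...,2]>.010)&(W[...,2]<.042);print(m.sum(),circ(W[m][:,:2],.027))
```

```text
[[0.44917966 0.30497525]]
139 (array([0.44011247, 0.30633947]), np.float64(0.0012570587174977367))
119 (array([0.35027282, 0.37006099]), np.float64(0.0013485239304439484))
128 (array([0.32817765, 0.24564708]), np.float64(0.0012167980226712623))
152 (array([0.46670585, 0.41164844]), np.float64(0.0013273046970433914))
```

```bash
python3 -m jog '[[[-1,1,50,0,0,0,87.6],[-1,1,90,0,0,0,87.6],[-1,1,112,0,0,0,87.6],[-1,1,120,0,0,0,87.6],[-1,1,120,0,0,0,87.6],[-1,1,120,0,0,0,40],[-1,1,120,0,0,0,40],[-1,1,120,0,0,0,40],[-1,1,120,0,0,0,40],[-1,1,120,0,0,0,40],[-1,1,120,0,0,0,40],[-1,1,120,0,0,0,40],[-1,1,110,0,0,0,40],[-1,1,70,0,0,0,40],[-1,1,15,0,0,0,40],[-1,1,0,0,0,0,40],[-1,1,0,0,0,0,40]]]' 25
python3 d.py 615.5 -209 25 -90
```

```text
t: 15.72
eef_pos: [0.4414, 0.3092, 0.1342]
ee_rot: [-3.141, 0.002, -1.571]
force: [0.2, -0.4, -2.2]
width: 0.0533
gripper_force: 25.0
15.72 row [ 518.4 -174.1  108.4] [-0.001  0.002 -0.   ]
```

```bash
python3 -m jog '[[[518,-174,0,0,0,0,40],[518,-174,0,0,0,0,40],[518,-174,0,0,0,0,40],[518,-174,0,0,0,0,40],[518,-174,0,0,0,0,40],[518,-174,0,0,0,0,40],[518,-174,0,0,0,0,40],[518,-174,0,0,0,0,40],[518,-174,0,0,0,0,40],[518,-174,0,0,0,0,40],[518,-174,0,0,0,0,40],[518,-174,45,0,0,0,40],[518,-174,80,0,0,0,40],[518,-174,100,0,0,0,40],[518,-174,106,0,0,0,40],[518,-174,107.5,0,0,0,40],[518,-174,107.5,0,0,0,40]]]'
python3 d.py 615.5 -209 25 -90
```

```text
t: 17.85
eef_pos: [0.6158, -0.2086, 0.0265]
ee_rot: [-3.14, -0.0, -1.57]
force: [0.4, 0.3, -1.1]
width: 0.0533
gripper_force: 25.0
17.85 row [0.4 0.3 1.5] [-0.001 -0.     0.001]
```

```bash
python3 -m jog '[[[0,0,1.2,0,0,0,40],[0,0,1.2,0,0,0,40],[0,0,1.2,0,0,0,40]]]'
```

```text
t: 18.23
eef_pos: [0.616, -0.2089, 0.0257]
ee_rot: [-3.14, -0.0, -1.571]
force: [-0.7, 3.0, 5.6]
width: 0.0532
gripper_force: 25.0
```

```bash
python3 -m jog '[[[0,0,0,0,0,0,75],[0,0,0,0,0,0,75],[0,0,0,0,0,0,75],[0,0,0,0,0,0,75],[0,0,0,0,0,0,75],[0,0,-40,0,0,0,80],[0,0,-100,0,0,0,80],[-345,147,-100,0,0,-1.204,80],[-345,147,-100,0,0,-1.204,80],[-345,147,-100,0,0,-1.204,80],[-345,147,-100,0,0,-1.204,80],[-345,147,-100,0,0,-1.204,80],[-345,147,-100,0,0,-1.204,80],[-345,147,-100,0,0,-1.204,80],[-345,147,-100,0,0,-1.204,80],[-345,147,-100,0,0,-1.204,80],[-345,147,-100,0,0,-1.204,80],[-345,147,-100,0,0,-1.204,80]]]'
python3 d.py 469 136 8 -21
python3 - <<'E'
from h import *
im,d=grab_frame("scene");cv2.imwrite("pics/s6.png",cv2.resize(im[130:290,230:490],None,fx=3,fy=3,interpolation=cv2.INTER_CUBIC))
W=cloud("scene",d);m=(np.hypot(W[...,0]-.616,W[...,1]+.209)<.05)&(W[...,2]>.022)&(W[...,2]<.054);print("jar",circ(W[m][:,:2],.027))
m=(np.hypot(W[...,0]-.465,W[...,1]-.135)<.06)&(W[...,2]>.008)&(W[...,2]<.06);print(rect(W[m][:,:2]))
m&=W[...,2]>.034;print(rect(W[m][:,:2]))
E
```

```text
t: 20.48
eef_pos: [0.4685, 0.1352, 0.1246]
ee_rot: [3.141, 0.0, -0.369]
force: [-0.7, 0.3, -0.2]
width: 0.0803
gripper_force: 0.0
20.48 row [  0.2  -0.9 116.6] [ 0.     0.    -0.002]
jar (array([ 0.61483472, -0.21089085]), np.float64(0.0007710894111015894))
(array([460.1, 138.1]), array([43.8, 86.5]), 67.3)
(array([484.3, 127.9]), array([44.1, 28.7]), 68.1)
```

View pics/s6.png

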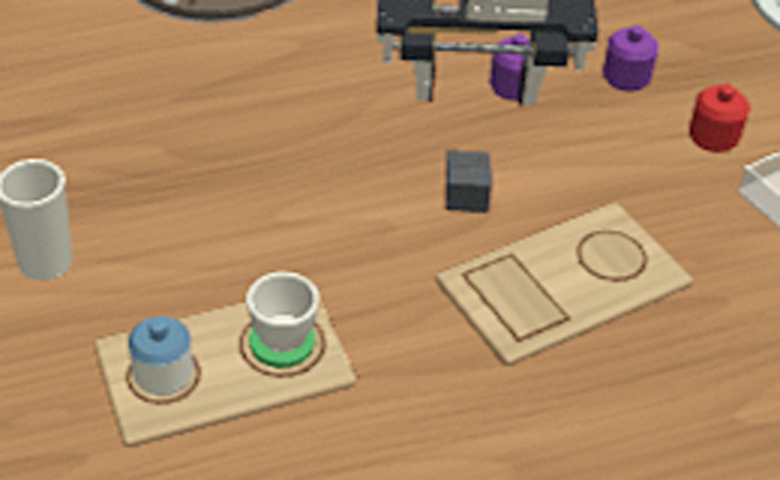

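```bash
python3 -m jog '[[[0,0,50,0,0,0.017,80],[0,0,90,0,0,0.017,80],[0,0,108,0,0,0.017,80],[0,0,115,0,0,0.017,80],[0,0,115,0,0,0.017,80],[0,0,115,0,0,0.017,30],[0,0,115,0,0,0.017,30],[0,0,115,0,0,0.017,30],[0,0,115,0,0,0.017,30],[0,0,115,0,0,0.017,30],[0,0,115,0,0,0.017,30],[0,0,115,0,0,0.017,30],[0,0,115,0,0,0.017,30],[0,0,105,0,0,0.017,30],[0,0,75,0,0,0.017,30],[0,0,55,0,0,0.017,30],[0,0,55,0,0,0.017,30]]]' 40
python3 d.py 631.6 123.4 22 10.9
python3 - <<'E'
from h import *
im,d=grab_frame("scene");cv2.imwrite("pics/s7.png",cv2.resize(im[110:230,300:460],None,fx=4,fy=4,interpolation=cv2.INTER_CUBIC))
E
```

```text
t: 22.65
eef_pos: [0.4687, 0.1362, 0.0708]
ee_rot: [-3.14, -0.001, -0.384]
force: [-0.2, -0.1, -3.8]
width: 0.0438
gripper_force: 40.0
22.65 row [155.8 -49.1  49.1] [-0.002 -0.002 -0.574]
```

View pics/s7.png

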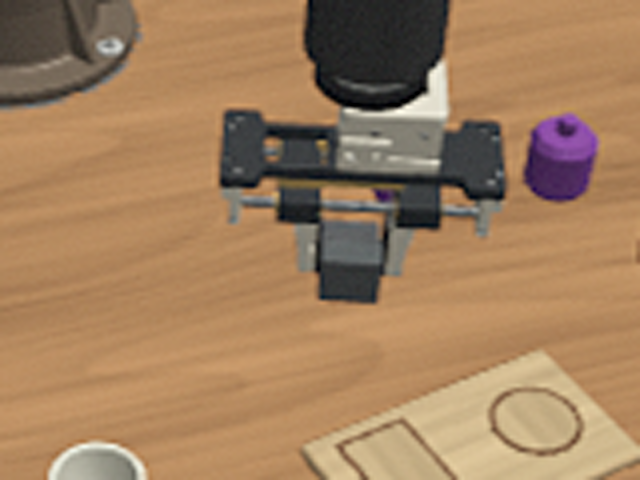

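```bash
python3 -m jog '[[[155,-49,0,0,0,-0.574,30],[155,-49,0,0,0,-0.574,30],[155,-49,0,0,0,-0.574,30],[155,-49,0,0,0,-0.574,30],[155,-49,0,0,0,-0.574,30],[155,-49,0,0,0,-0.574,30],[155,-49,25,0,0,-0.574,30],[155,-49,40,0,0,-0.574,30],[155,-49,45,0,0,-0.574,30],[155,-49,47,0,0,-0.574,30],[155,-49,47,0,0,-0.574,30]]]'
python3 d.py 631.6 123.4 21.6 10.9
python3 - <<'E'
from h import *
im,d=grab_frame("scene");cv2.imwrite("pics/s8.png",cv2.resize(im[160:280,350:510],None,fx=4,fy=4,interpolation=cv2.INTER_CUBIC))
W=cloud("scene",d);m=(np.hypot(W[...,0]-.65,W[...,1]-.126)<.035)&(W[...,2]>.046)&(W[...,2]<.058);print(rect(W[m][:,:2]),np.median(W[m],0))
a=np.deg2rad(10.9);print("want top",.6218+.028*np.cos(a),.1215+.028*np.sin(a))
E
```

```text
t: 24.08
eef_pos: [0.6307, 0.1235, 0.0232]
ee_rot: [-3.141, -0.001, 0.19]
force: [-0.3, 0.2, -3.5]
width: 0.0438
gripper_force: 40.0
24.07 row [0.9 0.3 1.6] [-0.    -0.001  0.   ]
(array([646.3, 127.2]), array([31.4, 61.1]), 26.8) [0.64872077 0.12490985 0.05248266]
want top 0.6492948439555004 0.12679467240371695
```

View pics/s8.png

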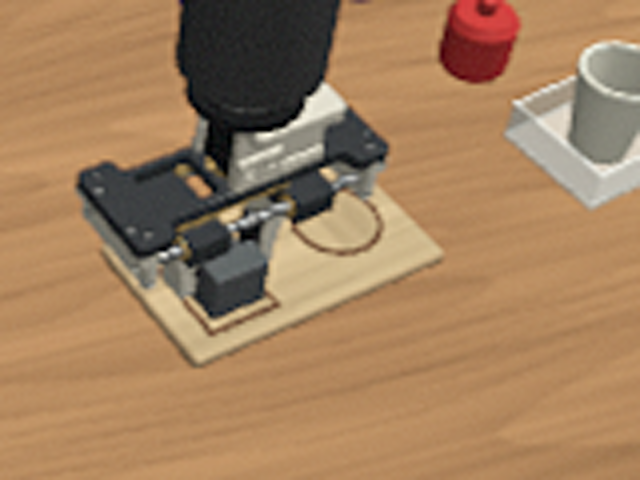

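```bash
python3 -m jog '[[[0,0,1,0,0,0,30],[0,0,1.4,0,0,0,30],[0,0,1.4,0,0,0,30],[0,0,1.4,0,0,0,30]]]'
```

```text
t: 24.62
eef_pos: [0.6307, 0.1234, 0.022]
ee_rot: [-3.141, -0.001, 0.19]
force: [-2.9, -0.4, 6.1]
width: 0.0436
gripper_force: 40.0
```

```bash
python3 -m jog '[[[0,0,0,0,0,0,66],[0,0,0,0,0,0,66],[0,0,0,0,0,0,66],[0,0,0,0,0,0,66],[0,0,0,0,0,0,66],[0,0,-40,0,0,0,66],[0,0,-100,0,0,0,0],[-100,0,-120,0,0,0,0],[-150,0,-120,0,0,0,0],[-150,0,-120,0,0,0,0],[-150,0,-120,0,0,0,0]]]' 10
python3 - <<'E'
from h import *
im,d=grab_frame("scene");cv2.imwrite("pics/s9.png",cv2.resize(im[160:280,350:510],None,fx=4,fy=4,interpolation=cv2.INTER_CUBIC))
for n in("scene","top"):
    if n=="top":d=grab_frame(n)[1]
    W=cloud(n,d);m=(np.hypot(W[...,0]-.635,W[...,1]-.124)<.06)&(W[...,2]>.047)&(W[...,2]<.06);print(n,rect(W[m][:,:2]),np.median(W[m],0))
    m=(np.hypot(W[...,0]-.622,W[...,1]-.124)<.06)&(W[...,2]>.019)&(W[...,2]<.06);print(n,rect(W[m][:,:2]))
E
python3 d.py 649 127 54 10.9
```

```text
t: 26.0
eef_pos: [0.4818, 0.0947, 0.1422]
ee_rot: [-3.141, -0.002, 0.191]
force: [0.2, -0.5, -0.1]
width: 0.0218
gripper_force: 0.0
scene (array([647.5, 123.7]), array([26. , 45.8]), 12.6) [0.649112   0.12291267 0.05182696]
scene (array([619.4, 118.1]), array([84. , 46.6]), 10.6)
top (array([648.4, 126. ]), array([22.7, 41.6]), 3.4) [0.64914831 0.12548929 0.0515396 ]
top (array([636.1, 112.5]), array([109.4,  39.9]), 41.0)
26.1 row [168.1   0.3  88.1] [-0.    -0.002  0.001]
```

View pics/s9.png

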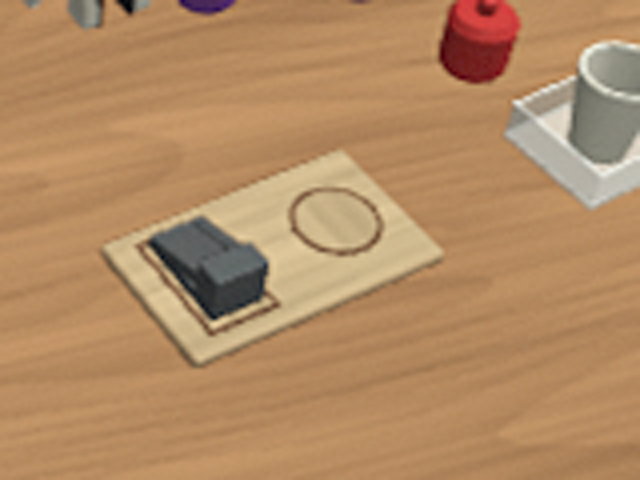

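```bash
python3 -m jog '[[[60,0,0,0,0,0,0],[120,0,0,0,0,0,0],[167,0,0,0,0,0,0],[167,0,30,0,0,0,0],[167,0,65,0,0,0,0],[167,0,82,0,0,0,0],[167,0,87,0,0,0,0],[167,0,90,0,0,0,0],[167,0,91,0,0,0,0],[167,0,91,0,0,0,0]]]'
```

```text
t: 27.35
eef_pos: [0.6478, 0.1267, 0.0524]
ee_rot: [-3.141, -0.002, 0.191]
force: [-2.0, -1.3, 5.7]
width: 0.0005
gripper_force: 2.9
```

Contact at 5.7 N; press a bit more, hold, then look at whether the height gives way.

```bash
python3 -m jog '[[[0,0,0.6,0,0,0,0],[0,0,1,0,0,0,0],[0,0,1,0,0,0,0],[0,0,1,0,0,0,0],[0,0,1,0,0,0,0],[0,0,1,0,0,0,0]]]'
```

```text
t: 28.1
eef_pos: [0.648, 0.1267, 0.0523]
ee_rot: [-3.142, -0.003, 0.191]
force: [-4.9, -1.5, 13.8]
width: 0.0004
gripper_force: 6.5
```

```bash
python3 -m jog '[[[0,0,-20,0,0,0,0],[0,0,-80,0,0,0,40],[0,0,-120,0,0,0,87.6],[-283,365,-120,0,0,1.761,87.6],[-283,365,-120,0,0,1.761,87.6],[-283,365,-120,0,0,1.761,87.6],[-283,365,-120,0,0,1.761,87.6],[-283,365,-120,0,0,1.761,87.6],[-283,365,-120,0,0,1.761,87.6],[-283,365,-120,0,0,1.761,87.6],[-283,365,-120,0,0,1.761,87.6],[-283,365,-120,0,0,1.761,87.6],[-283,365,-120,0,0,1.761,87.6],[-283,365,-120,0,0,1.761,87.6],[-283,365,-120,0,0,1.761,87.6],[-283,365,-120,0,0,1.761,87.6]]]'
python3 d.py 438.7 -285 48 -90
python3 - <<'E'
from h import *
im,d=grab_frame("scene")
W=cloud("scene",d);m=(np.hypot(W[...,0]-.439,W[...,1]+.285)<.05)&(abs(W[...,2]-.105)<.006);print(m.sum(),circ(W[m][:,:2],.029))
m=(np.hypot(W[...,0]-.635,W[...,1]-.124)<.06)&(W[...,2]>.047)&(W[...,2]<.06);print("rest",rect(W[m][:,:2]),np.median(W[m],0))
E
```

```text
t: 30.1
eef_pos: [0.4384, -0.2853, 0.1695]
ee_rot: [-3.141, -0.0, -1.569]
force: [1.1, 0.9, 0.6]
width: 0.0876
gripper_force: 0.0
30.1 row [ -0.3  -0.2 121.5] [-0.001 -0.     0.001]
114 (array([ 0.43938499, -0.28725704]), np.float64(0.0011578645649729987))
rest (array([648.5, 123.2]), array([27.7, 45.1]), 12.5) [0.64947471 0.12282907 0.05249713]
```

```bash
python3 -m jog '[[[0,0,50,0,0,0,87.6],[0,0,90,0,0,0,87.6],[0,0,115,0,0,0,87.6],[0,0,121,0,0,0,87.6],[0,0,121,0,0,0,87.6],[0,0,121,0,0,0,45],[0,0,121,0,0,0,45],[0,0,121,0,0,0,45],[0,0,121,0,0,0,45],[0,0,121,0,0,0,45],[0,0,121,0,0,0,45],[0,0,121,0,0,0,45],[0,0,110,0,0,0,45],[0,0,70,0,0,0,45],[0,0,20,0,0,0,45],[0,0,0,0,0,0,45],[0,0,0,0,0,0,45]]]' 22
python3 d.py 601 228.5 61 -90
python3 - <<'E'
from h import *
im,d=grab_frame("scene");cv2.imwrite("pics/s10.png",cv2.resize(im[100:290,190:490],None,fx=2.5,fy=2.5,interpolation=cv2.INTER_CUBIC))
E
```

```text
t: 32.28
eef_pos: [0.4391, -0.2855, 0.1712]
ee_rot: [-3.138, -0.001, -1.571]
force: [-1.2, -0.7, -2.9]
width: 0.0605
gripper_force: 22.0
32.27 row [-514.1 -161.5  110.4] [-0.004 -0.001 -0.   ]
```

View pics/s10.png

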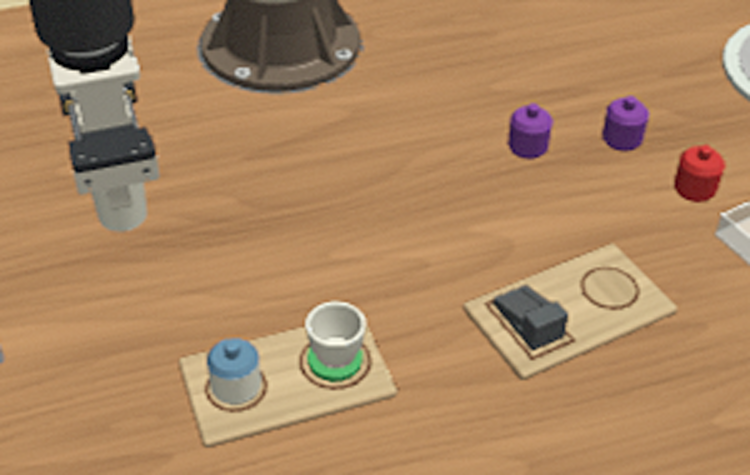

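```bash
python3 -m jog '[[[-514,-162,0,0,0,0,45],[-514,-162,0,0,0,0,45],[-514,-162,0,0,0,0,45],[-514,-162,0,0,0,0,45],[-514,-162,0,0,0,0,45],[-514,-162,0,0,0,0,45],[-514,-162,0,0,0,0,45],[-514,-162,0,0,0,0,45],[-514,-162,0,0,0,0,45],[-514,-162,0,0,0,0,45],[-514,-162,0,0,0,0,45],[-514,-162,45,0,0,0,45],[-514,-162,80,0,0,0,45],[-514,-162,100,0,0,0,45],[-514,-162,106,0,0,0,45],[-514,-162,108.5,0,0,0,45],[-514,-162,108.5,0,0,0,45]]]'
python3 d.py 601 228.5 60.5 -90
```

```text
t: 34.45
eef_pos: [0.6001, 0.2277, 0.0621]
ee_rot: [-3.141, -0.0, -1.571]
force: [-2.1, -0.9, 0.5]
width: 0.0602
gripper_force: 22.0
34.45 row [-0.8 -0.9  1.6] [-0.    -0.    -0.001]
```

```bash
python3 -m jog '[[[-0.5,-0.5,1,0,0,0,45],[-0.5,-0.5,1,0,0,0,45],[-0.5,-0.5,1,0,0,0,45]]]'
```

```text
t: 34.83
eef_pos: [0.6006, 0.2281, 0.0619]
ee_rot: [-3.141, -0.001, -1.571]
force: [-5.7, -3.6, 12.1]
width: 0.06
gripper_force: 21.8
```

```bash
python3 -m jog '[[[0,0,-0.8,0,0,0,45],[0,0,-0.8,0,0,0,82],[0,0,-0.8,0,0,0,82],[0,0,-0.8,0,0,0,82],[0,0,-0.8,0,0,0,82],[0,0,-0.8,0,0,0,82],[0,0,-25,0,0,0,82],[0,0,-75,0,0,0,82],[0,0,-130,0,0,0,82],[0,80,-160,0,0,0,82],[100,160,-160,0,0,0,82],[150,160,-160,0,0,0,82],[150,160,-160,0,0,0,82],[150,160,-160,0,0,0,82]]]'
python3 - <<'E'
from h import *
for n in("scene","top"):
    im,d=grab_frame(n)
    if n=="scene":cv2.imwrite("pics/s11.png",cv2.resize(im[130:290,250:530],None,fx=2.8,fy=2.8,interpolation=cv2.INTER_CUBIC))
    W=cloud(n,d)
    for nm,c,h,R in(("tall",(.601,.2285),.117,.029),("low",(.612,-.1),.072,.029)):
        m=(np.hypot(W[...,0]-c[0],W[...,1]-c[1])<.06)&(abs(W[...,2]-h)<.007);print(n,nm,m.sum(),circ(W[m][:,:2],R))
    m=(np.hypot(W[...,0]-.635,W[...,1]-.124)<.05)&(W[...,2]>.047)&(W[...,2]<.06);print("rest",rect(W[m][:,:2]))
E
```

```text
t: 36.58
eef_pos: [0.4388, 0.0767, 0.2205]
ee_rot: [-3.14, 0.001, -1.573]
force: [0.8, -0.2, 0.3]
width: 0.0822
gripper_force: 0.0
scene tall 153 (array([0.60031594, 0.21967643]), np.float64(0.0011637430585218073))
scene low 153 (array([ 0.61307586, -0.09986365]), np.float64(0.001154196856582402))
rest (array([647. , 123.8]), array([26.3, 45.6]), 10.5)
top tall 51 (array([0.5995611 , 0.22376157]), np.float64(0.000988141131693824))
top low 62 (array([ 0.6118968 , -0.09622529]), np.float64(0.0008265316298636718))
rest (array([646.7, 128.2]), array([24. , 42.4]), 11.2)
```

View pics/s11.png

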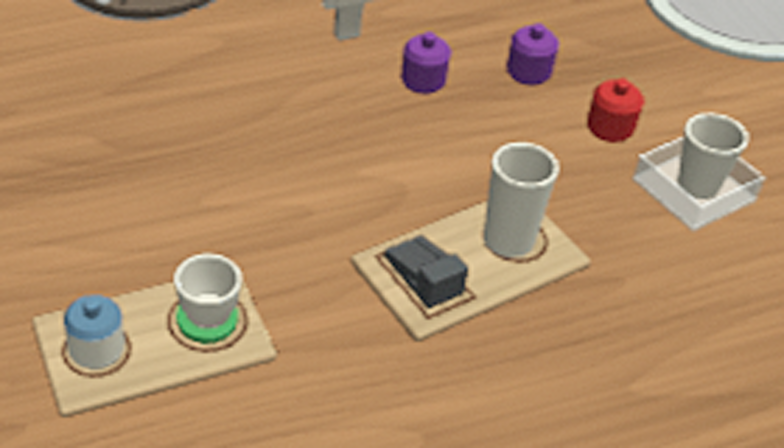

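```bash
python3 -m jog '[[[-145,-161,0,0,0,0,87.6],[-145,-161,0,0,0,0,87.6],[-145,-161,0,0,0,0,87.6],[-145,-161,0,0,0,0,87.6],[-145,-161,0,0,0,0,87.6],[-145,-161,50,0,0,0,87.6],[-145,-161,90,0,0,0,87.6],[-145,-161,130,0,0,0,87.6],[-145,-161,152,0,0,0,87.6],[-145,-161,158.5,0,0,0,87.6],[-145,-161,158.5,0,0,0,45],[-145,-161,158.5,0,0,0,45],[-145,-161,158.5,0,0,0,45],[-145,-161,158.5,0,0,0,45],[-145,-161,158.5,0,0,0,45],[-145,-161,158.5,0,0,0,45]]]' 30
python3 d.py 601 228.5 60.5 -90
```

```text
t: 38.67
eef_pos: [0.6018, 0.2243, 0.0623]
ee_rot: [-3.141, 0.001, -1.571]
force: [-3.1, -0.5, 6.5]
width: 0.0602
gripper_force: 29.8
38.67 row [-4.2  0.8  1.8] [-0.001  0.001  0.   ]
```

```bash
python3 -m jog '[[[0,0,-2,0,0,0,45],[0,0,-4,0,0,0,45],[0,0,-4,0,0,0,45],[-2,0,-4,0,0,0,45],[-4,0,-4,0,0,0,45],[-6,0,-4,0,0,0,45],[-6.8,0,-4,0,0,0,45],[-6.8,0,-4,0,0,0,45],[-6.8,0,-2,0,0,0,45],[-6.8,0,-0.5,0,0,0,45],[-6.8,0,-0.5,0,0,0,45]]]'
```

```text
t: 40.05
eef_pos: [0.6017, 0.2309, 0.0623]
ee_rot: [-3.141, 0.0, -1.571]
force: [-1.9, -0.3, 4.0]
width: 0.0599
gripper_force: 29.9
```

```bash
python3 -m jog '[[[0,0,0,0,0,0,82],[0,0,0,0,0,0,82],[0,0,0,0,0,0,82],[0,0,0,0,0,0,82],[0,0,0,0,0,0,82],[0,0,-25,0,0,0,82],[0,0,-75,0,0,0,82],[0,0,-130,0,0,0,82],[0,80,-160,0,0,0,82],[100,160,-160,0,0,0,82],[150,160,-160,0,0,0,82],[150,160,-160,0,0,0,82],[150,160,-160,0,0,0,82]]]'
python3 - <<'E'
from h import *
for n in("scene","top"):
    im,d=grab_frame(n)
    if n=="scene":cv2.imwrite("pics/s12.png",cv2.resize(im[160:260,370:510],None,fx=5,fy=5,interpolation=cv2.INTER_CUBIC))
    W=cloud(n,d)
    m=(np.hypot(W[...,0]-.601,W[...,1]-.2285)<.06)&(abs(W[...,2]-.117)<.007);print(n,m.sum(),circ(W[m][:,:2],.029))
E
```

```text
t: 41.68
eef_pos: [0.4398, 0.0784, 0.2226]
ee_rot: [-3.14, 0.001, -1.573]
force: [-0.2, -0.0, -0.3]
width: 0.0818
gripper_force: 0.0
scene 148 (array([0.60011561, 0.22620175]), np.float64(0.0013570686855562016))
top 57 (array([0.59936399, 0.22984135]), np.float64(0.0011018674718221502))
```

View pics/s12.png

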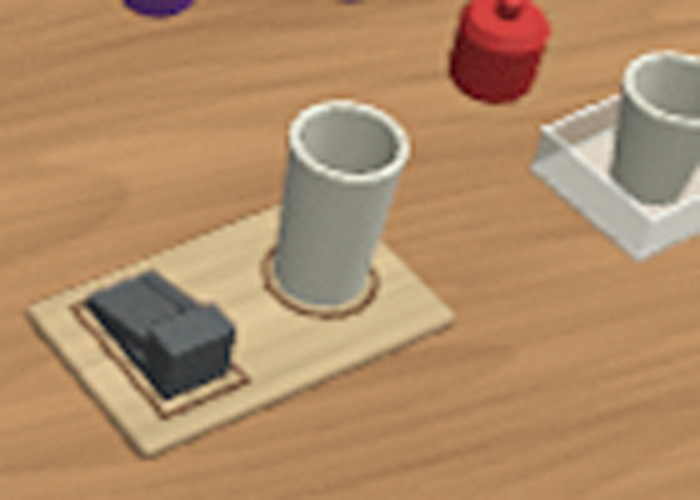

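```bash
python3 -c "
from h import *
print(arm.job_done())"
```

```text
the job is handed in; nothing more can be done
None
```

I made up both boards as asked, pressed the spoon rest at about 14 N with no rocking, and handed the job in at about 42 s; I had to regrip the tall cup once because it first landed about 7 mm off its ring, and everything last measured within about 3 mm of its mark.

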